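# Nest three graded wooden trays in the bookbinder's studio

## Robot

A 6-joint arm with a two-finger parallel gripper is mounted at the origin on the work surface. World frame = base frame: x ahead of the robot, y to its left, z up, the work surface at z = 0. Lengths are in m, angles in degrees, forces in N, time in s.
With the tool pointing down it reaches from about 0.3 to 0.75 m from the base axis. Payload 8.5 kg.
Tool frame: the origin (TCP) lies on the centre line of the jaws, within the pads' length; the fingertips stand 19 mm ahead of it and the grasp point (between the pads) is the TCP (env.tcp_to_tips is the z of the fingertips in the tool frame, in m); z points along the fingers, y is the line along which they close (so a half turn about z gives the same grasp; the last joint's range is limited). The gripper opens to 85 mm and grips with 20 to 120 N. Pads are 22 mm wide; open, the fingers measure 114 mm over their backs; the gripper's body (76 mm by 85 mm) begins 54 mm behind the grasp point. The pads swing forward as they close: fully open they stand 13 mm farther back than shut.
Start: joints at [-75.59, 21.807, 74.336, -0, 83.858, -12.336], TCP at [0.248, -0.491, 0.25] pointing down, gripper open.
Joint ranges: [-178.18, 178.18], [-50.72, 133.34], [12.68, 142.11], [-81.47, 261.47], [9.98, 163.14], [-165.26, 165.26]. Speed limits (degrees/s): [136.94, 136.94, 180, 180, 180, 180].

## Interface

Orientations are given as a 3x3 rotation matrix whose columns are the frame's x, y, z axes.
In Python, from rig import env gives the robot as it stands.
- The arm moves only by the tool servo_tool, never from a script. Its argument "steps" is a list of rows, each an object of numbers: "tx", "ty", "tz": the shift along the world's x, y, z in cm; "yaw": the turn about the world's z in degrees; "claw": the finger opening in cm, from 0 to 8.54. In form: [{"tx": .., "ty": .., "tz": .., "yaw": .., "claw": ..}, ...]. A call has 1 to 20 rows; each row shifts and turns the commanded pose from where the row before left it; what a row does not reach is not made up. A row lasts 1/10 s, in which the tool goes at most 50 mm and 8.59 degrees, less where a joint would pass 70% of its speed; a pose out of reach is approached as far as the arm can. A call with a gripper value outside its range is refused whole. The fingers move at their own pace and stop on an object; "newtons" is the grip in N (left out, the last holds). Time passes only in rows, so rows that do not move let the fingers close. It gives the time, the measured TCP pose, the force, the opening and the grip force at its end, in the units of the state.
- env.observe(): the state, without advancing time (a new reading comes with each control period).
- env.get_image(name): name is "scene" or "top" or "wrist"; returns (picture, depth): 480x640x3 uint8, red, green, blue; 480x640 float32, m along the optical axis (not along the pixel's ray), 0 where there is no reading.
- env.camera_model(name): a dict with "fovy" (degrees; the focal length in pixels is half the picture's height over the tangent of half this angle, whatever the lens; pixels are square), "cx", "cy" (the principal point, pixels), "T" (4x4, takes a point from camera to world coordinates). Camera axes: x right, y down, z forward; pixel columns grow to the right and rows downward; lengths in m; the calibration is good to about 2 mm. A picture is of the moment at which its call begins: read the wrist's pose just before it. camera_model takes no time and is no camera call; for the wrist camera it gives the pose at the moment of the call.
- env.close_job(): hands the job in; it is judged then, once.
The state is a dict: "time_s": time; "q": joint angles; "qvel": joint speeds; "joint_efforts": joint torques, N m; "position": TCP position; "tool_rot": TCP orientation; "ft_force": force on the tool from outside, world axes, zero at the start; "wrist_torque": the same for the moment, N m; "grip_width": finger opening in m; "gripper_force": force on a finger pad.
Only numpy, scipy, OpenCV 4.12 (cv2) and the standard library are available. Lean on these libraries where they do the work, as an engineer would, in place of code of your own. Each camera call takes 0.05 s, during which the arm holds its last target. There are 200 camera calls.

## Task

Nest the three wooden trays in size order: the middle tray inside the large one, the small tray inside the middle one, each right way up and pressed fully home past its brass spring leaves (the large tray's stand is sprung and gives under the hand), so that all three rims are level. Press only as hard as the springs need - these are thin glued boards - and leave the other things on the bench where they are.

Things in the scene. Friction and masses are not known exactly. Their poses are not given: they have to be found in the camera images.
- large_tray: Largest open rectangular tray, pale wood, on a darker foot board (130 x 100 x 6 mm) carried by a fixed sprung stand: pressed, it sinks straight down by up to 18 mm and comes back up. Origin: centre of the board's underside, 28 mm above the bench at rest; x along the tray, y across, z up. Outside 114 (x) x 84 (y) mm, walls 6 mm, inside 102 x 72 mm; inner floor 12 mm, rim 56 mm above the origin.
- large_floor (a point): Centre of the large tray's inner floor, axes as the tray. In the middle of each end wall (+x, -x) a brass leaf, 22 mm wide, slopes inward; its lower end stands 3.5 mm in from the wall. A tray let in sinks freely only to about 8 mm above this floor; from there it must be pushed.
- middle_tray: Middle open tray, pale wood, loose, about 0.16 kg, upright: outside 98 (x) x 68 (y) x 44 (height) mm, walls and floor 5 mm, inside 88 x 58 x 39 deep. Origin: centre of its underside, x along its length, z up. 2 mm play each side in the large tray, either end first. Home: underside on the large tray's floor, rims level; fingers on its outer sides meet the large rim before that.
- middle_floor (a point): Centre of the middle tray's inner floor, 5 mm above its underside, axes as the tray. The same two brass leaves as in the large tray stand in its end walls.
- small_tray: Smallest open tray, pale wood, loose, about 0.11 kg, upright on the bench: outside 84 (x) x 54 (y) x 39 (height) mm, walls and floor 5 mm, inside 74 x 44 x 34 deep, no springs. Origin: centre of its underside, x along its length, z up. 2 mm play each side in the middle tray. Home: underside on the middle tray's floor, rims level.
- glue_jar: Bystander: closed jar, 52 mm across, 75 mm tall, upright; origin at its underside.
- weight: Bystander: small brass weight, 34 mm across, 34 mm tall; origin at its underside.
- tape: Bystander: roll of yellow tape lying flat, 68 mm across, 24 mm high; origin at its underside.
- folder: Bystander: spatula lying flat, 190 mm long along its x.
- brush: Bystander: brush lying flat, 180 mm long along its x.
- block: Bystander: cork sanding block, 55 x 30 x 25 mm; origin at its underside.
- spool: Bystander: white spool, 32 mm across, 30 mm tall; origin at its underside.
Not all that is in view belongs to the job. What is shaped like the middle_tray but pink, purple or turquoise is not meant.

How it is judged:
By the outcome, as a careful person would: the job done as asked, in the order asked, and still so for the second after the job is handed in, with the robot touching nothing.
It also fails if it takes over 72 s, if anything falls off the work surface, if the arm or the gripper's body presses on something with over 40 N, if the wrist force passes 120 N, or if a joint passes its speed limit or range.

## Working session

There is one attempt and no reset: what is moved stays moved. The work goes in short steps, Python scripts to look and compute and a tool call to move; the robot and the scene stay as the last step left them, time stands still between calls to the robot, and variables do not carry over. Pictures are saved under pics/ and viewed, at most 10 in all, crops included, and the job is handed in when it is done.

Besides the shell and the picture viewer there is one more tool, called after "Emit:" by a JSON object that holds its "name" and its "arguments", one argument or row to a line. servo_tool: Moves the arm, as the interface text tells. Its arguments: {"type":"object","properties":{"steps":{"type":"array"},"newtons":{"type":"number"}},"required":["steps"]}

```bash
mkdir -p pics; cat > h.py <<'E'
import numpy as np, cv2
from rig import env
def cap(n,f):
    m=env.camera_model(n); im,d=env.get_image(n)
    cv2.imwrite('pics/'+f+'.png',im[:,:,::-1]); np.savez('pics/'+f+'.npz',d=d,T=m['T'],f=240/np.tan(np.radians(m['fovy']/2)),cx=m['cx'],cy=m['cy'])
def load(f): return np.load('pics/'+f+'.npz')
def world(f):
    z=load(f); d=z['d']; v,u=np.mgrid[:480,:640]
    P=np.stack([(u-z['cx'])/z['f']*d,(v-z['cy'])/z['f']*d,d],-1)
    return P@z['T'][:3,:3].T+z['T'][:3,3]
E
python3 - <<'E'
from h import *
cap('top','top1'); cap('scene','sc1')
print(env.observe())
E
```

```text
{'time_s': 0.1, 'q': array([-7.55899973e+01,  2.18379720e+01,  7.43799385e+01, -1.93668403e-03,
        8.38569520e+01, -1.23372208e+01]), 'qvel': array([ 0.06889677, -0.13860955, -0.12516563,  0.05593762, -0.0402454 ,
        0.00280412]), 'joint_efforts': array([ 3.23503984e-03, -4.49216437e+01, -2.31661177e+01, -2.16558597e-04,
        3.66956054e-03,  2.61908298e-05]), 'position': array([ 0.24744807, -0.49092584,  0.24976838]), 'tool_rot': array([[ 8.92999161e-01,  4.50058186e-01, -3.57708460e-04],
       [ 4.50058261e-01, -8.92998310e-01,  1.25712739e-03],
       [ 2.46347422e-04, -1.28360335e-03, -9.99999146e-01]]), 'ft_force': array([ 0.01162961,  0.74395452, -0.75946547]), 'wrist_torque': array([-0.00962757,  0.01496808,  0.02417164]), 'gripper_force': 0.0, 'grip_width': 0.08571407804385915}
```

View pics/top1.png

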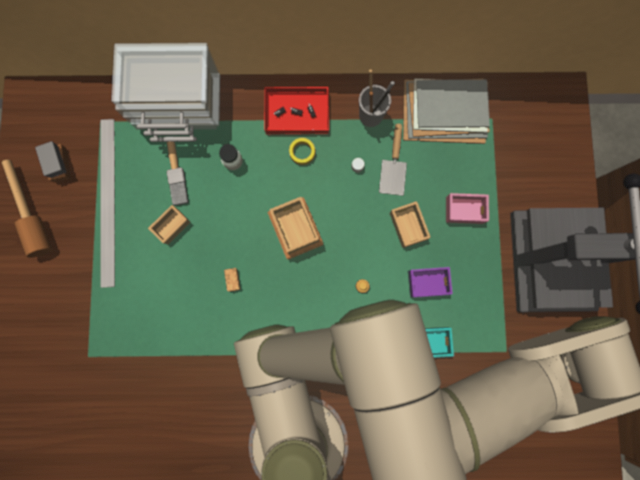

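View pics/sc1.png

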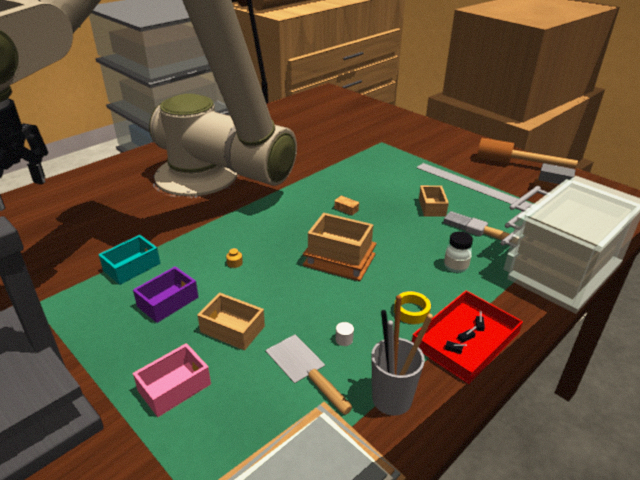

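The top view shows the small tray at about (169,224), the large one at (296,227) and the middle one at (411,225). The jar is at (231,157) and the block at (232,280). Next I fit rim rectangles from the depth.

```bash
cat > fit.py <<'E'
from h import *
def fit(f,c,r,zlo,zhi):
    P=world(f); u,v=c
    S=P[max(v-r,0):v+r,max(u-r,0):u+r].reshape(-1,3); S=S[(S[:,2]>zlo)&(S[:,2]<zhi)]
    R=cv2.minAreaRect((S[:,:2]*1000).astype(np.float32))
    b=cv2.boxPoints(R); e=b[1]-b[0]; g=b[2]-b[1]; L=e if np.hypot(*e)>np.hypot(*g) else g
    print(f,c,len(S),'ctr',np.round(R[0],1),'size',np.round(R[1],1),'long axis',round(np.degrees(np.arctan2(L[1],L[0]))%180,1),'z',np.round(np.median(S[:,2])*1000,1))
E
python3 - <<'E'
from fit import *
fit('top1',(296,227),42,.07,.1)
fit('top1',(411,225),32,.034,.06)
fit('top1',(169,224),28,.030,.06)
P=world('top1')
for p in [(232,280),(363,287),(392,178),(178,188),(358,164),(231,153),(430,283),(468,209)]: print(p,P[p[1],p[0]].round(3))
E
```

```text
top1 (296, 227) 449 ctr [540.2   4.8] size [114.9  84. ] long axis 22.2 z 84.7
top1 (411, 225) 339 ctr [ 545.7 -289.2] size [98.5 70. ] long axis 18.3 z 44.6
top1 (169, 224) 288 ctr [552.4 328.7] size [56.2 83.6] long axis 135.2 z 39.4
(232, 280) [0.408 0.164 0.029]
(363, 287) [ 0.386 -0.166  0.037]
(392, 178) [ 0.675 -0.253  0.006]
(178, 188) [0.65  0.31  0.019]
(358, 164) [ 0.706 -0.161  0.032]
(231, 153) [0.725 0.162 0.075]
(430, 283) [ 0.396 -0.343  0.003]
(468, 209) [ 0.588 -0.449  0.01 ]
```

Emit:
{"name": "servo_tool", "arguments": {
  "steps": [
    {"tx": 3, "ty": 2, "yaw": -1},
    {"tx": 3, "ty": 2, "yaw": -1},
    {"tx": 3, "ty": 2, "yaw": -1},
    {"tx": 3, "ty": 2, "yaw": -1},
    {"tx": 3, "ty": 2, "yaw": -1},
    {"tx": 3, "ty": 2, "yaw": -1},
    {"tx": 3, "ty": 2, "yaw": -1},
    {"tx": 3, "ty": 2, "yaw": -1},
    {"tx": 3, "ty": 2, "yaw": -0.5},
    {"tx": 2.8, "ty": 2.2},
    {"claw": 8.5},
    {"claw": 8.5}
  ]
}}

```text
invalid input at $.steps[0]: expected keys tx, ty, tz, yaw, claw
```

```bash
python3 - <<'E'
from fit import *
cap('wrist','w1'); o=env.observe(); print(o['position'],o['tool_rot'][:,1],np.degrees(np.arctan2(*o['tool_rot'][1::-1,1])),o['q'],o['time_s'])
fit('w1',(320,240),320,.038,.055)
E
```

```text
[ 0.24747259 -0.49094118  0.24984402] [ 0.45004969 -0.8930028  -0.0011304 ] -63.2531096684439 [-7.55897009e+01  2.18336823e+01  7.43739230e+01  2.20760999e-03
  8.38591726e+01 -1.23368193e+01] 0.15
w1 (320, 240) 3864 ctr [ 314.1 -439.3] size [107.1 371.8] long axis 121.7 z 42.2
```

View pics/w1.png

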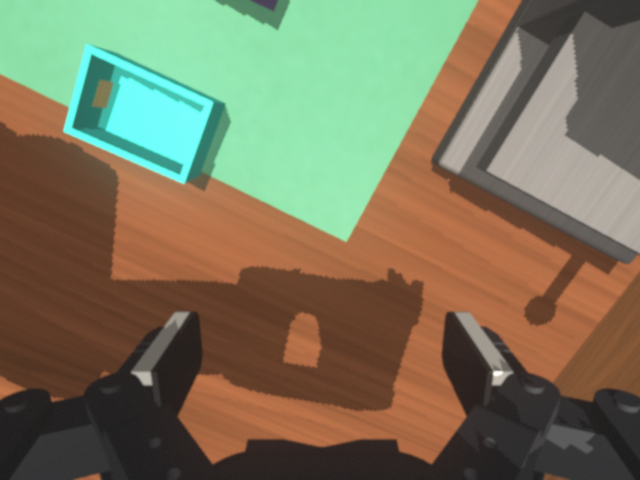

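The move was refused because every row needs all five keys. From the start pose the wrist view shows only the turquoise tray at (145,115), and the fingers at the bottom.

Emit:
{"name": "servo_tool", "arguments": {
  "steps": [
    {"tx": 3, "ty": 2, "tz": 0, "yaw": -1, "claw": 8.5},
    {"tx": 3, "ty": 2, "tz": 0, "yaw": -1, "claw": 8.5},
    {"tx": 3, "ty": 2, "tz": 0, "yaw": -1, "claw": 8.5},
    {"tx": 3, "ty": 2, "tz": 0, "yaw": -1, "claw": 8.5},
    {"tx": 3, "ty": 2, "tz": 0, "yaw": -1, "claw": 8.5},
    {"tx": 3, "ty": 2, "tz": 0, "yaw": -1, "claw": 8.5},
    {"tx": 3, "ty": 2, "tz": 0, "yaw": -1, "claw": 8.5},
    {"tx": 3, "ty": 2, "tz": 0, "yaw": -1, "claw": 8.5},
    {"tx": 3, "ty": 2, "tz": 0, "yaw": -0.5, "claw": 8.5},
    {"tx": 2.8, "ty": 2.2, "tz": 0, "yaw": 0, "claw": 8.5},
    {"tx": 0, "ty": 0, "tz": 0, "yaw": 0, "claw": 8.5},
    {"tx": 0, "ty": 0, "tz": 0, "yaw": 0, "claw": 8.5}
  ]
}}

```text
time_s: 1.35
position: [0.5457, -0.2887, 0.2498]
tool_rot: [[0.949, 0.314, -0.001], [0.314, -0.949, 0.0], [-0.001, -0.001, -1.0]]
ft_force: [-0.7, -1.0, 0.1]
grip_width: 0.0848
gripper_force: 0.0
```

```bash
python3 - <<'E'
from fit import *
cap('wrist','w2'); o=env.observe(); print(o['position'],np.degrees(np.arctan2(*o['tool_rot'][1::-1,1])),o['q'],o['time_s'])
fit('w2',(320,200),200,.038,.055)
E
```

```text
[ 0.5451551  -0.28932882  0.25001186] -71.75180014177907 [-3.89248369e+01  2.87350942e+01  6.28304109e+01 -1.64010943e-02
  8.84756923e+01  3.28273973e+01] 1.4
w2 (320, 200) 5750 ctr [ 494.2 -367.5] size [241.  209.9] long axis 12.0 z 42.1
```

View pics/w2.png

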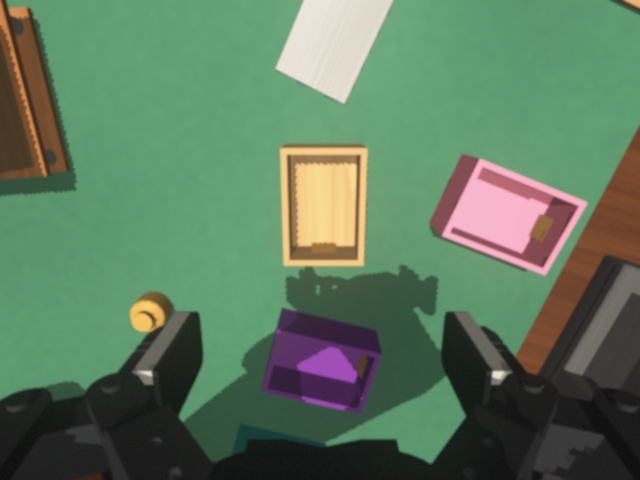

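The middle tray sits at about (325,205) in the wrist view and is well aligned. I'll fit it in a tight window.

```bash
python3 - <<'E'
from fit import *
fit('w2',(325,205),75,.0385,.05)
print(load('w2')['T'].round(3))
E
```

```text
w2 (325, 205) 2516 ctr [ 545.5 -289.1] size [98.  68.1] long axis 18.5 z 42.2
[[ 0.314 -0.908 -0.279  0.616]
 [-0.949 -0.301 -0.092 -0.265]
 [-0.     0.293 -0.956  0.372]
 [ 0.     0.     0.     1.   ]]
```

```bash
python3 - <<'E'
from fit import *
print(env.tcp_to_tips)
P=world('w2'); S=P[300:420].reshape(-1,3); o=env.observe()
L=(S-o['position'])@o['tool_rot']
L=L[(L[:,2]>-.03)&(L[:,2]<.05)&(abs(L[:,1])<.07)]
for a in (-1,1):
  Q=L[L[:,1]*a>0]; print(len(Q),np.percentile(Q,[0,50,99,100],axis=0).round(4)); T=Q[Q[:,2]>Q[:,2].max()-.004]; print(T.min(0).round(4),T.max(0).round(4))
E
```

```text
0.019
4848 [[-0.0114 -0.0578 -0.03  ]
 [ 0.0074 -0.044  -0.015 ]
 [ 0.0121 -0.0433  0.0067]
 [ 0.0124 -0.043   0.0086]]
[-0.0099 -0.0447  0.0047] [ 0.0109 -0.0433  0.0086]
4822 [[-0.0111  0.0404 -0.03  ]
 [ 0.0076  0.0416 -0.015 ]
 [ 0.0121  0.0546  0.0064]
 [ 0.0126  0.0553  0.0089]]
[-0.0102  0.0408  0.0049] [0.0109 0.0418 0.0089]
```

Emit:
{"name": "servo_tool", "arguments": {
  "newtons": 25,
  "steps": [
    {"tx": 0.03, "ty": 0, "tz": -4, "yaw": 0.15, "claw": 8.5},
    {"tx": 0, "ty": 0, "tz": -4, "yaw": 0, "claw": 8.5},
    {"tx": 0, "ty": 0, "tz": -4, "yaw": 0, "claw": 8.5},
    {"tx": 0, "ty": 0, "tz": -4, "yaw": 0, "claw": 8.5},
    {"tx": 0, "ty": 0, "tz": -2.5, "yaw": 0, "claw": 8.5},
    {"tx": 0, "ty": 0, "tz": -1.95, "yaw": 0, "claw": 8.5},
    {"tx": 0, "ty": 0, "tz": 0, "yaw": 0, "claw": 8.5},
    {"tx": 0, "ty": 0, "tz": 0, "yaw": 0, "claw": 6},
    {"tx": 0, "ty": 0, "tz": 0, "yaw": 0, "claw": 6},
    {"tx": 0, "ty": 0, "tz": 0, "yaw": 0, "claw": 6},
    {"tx": 0, "ty": 0, "tz": 0, "yaw": 0, "claw": 6},
    {"tx": 0, "ty": 0, "tz": 0, "yaw": 0, "claw": 6},
    {"tx": 0, "ty": 0, "tz": 0, "yaw": 0, "claw": 6}
  ]
}}

```text
time_s: 2.7
position: [0.5461, -0.2898, 0.0472]
tool_rot: [[0.949, 0.315, 0.002], [0.315, -0.949, -0.002], [0.001, 0.002, -1.0]]
ft_force: [-2.4, -3.0, 6.0]
grip_width: 0.0669
gripper_force: 30.4
```

```bash
python3 - <<'E'
from fit import *
cap('wrist','w3')
P=world('w3'); S=P.reshape(-1,3); o=env.observe(); print(o['position'],o['ft_force'],o['time_s'])
L=(S-o['position'])@o['tool_rot']
for a in (-1,1):
  Q=L[(L[:,1]*a>.0345)&(L[:,1]*a<.06)&(abs(L[:,0])<.011)&(abs(L[:,2])<.03)]; print(len(Q),np.percentile(Q,[0,50,99,100],axis=0).round(4))
R=L[(abs(L[:,1])<.036)&(abs(L[:,0])<.05)]; print(np.percentile(o['position'][2]-R[R[:,2]<.02][:,2],[1,50,99]))
E
```

```text
[ 0.5460752  -0.28977286  0.0472071 ] [-1.56910083 -1.70757115  6.72608267] 2.75
2145 [[-0.0109 -0.0575 -0.03  ]
 [ 0.0073 -0.038  -0.0133]
 [ 0.011  -0.0345  0.0081]
 [ 0.011  -0.0345  0.0113]]
1451 [[-0.0008  0.0345 -0.03  ]
 [ 0.0075  0.0389 -0.0118]
 [ 0.011   0.0533  0.009 ]
 [ 0.011   0.0559  0.0108]]
[0.02798186 0.06045767 0.11529335]
```

View pics/w3.png

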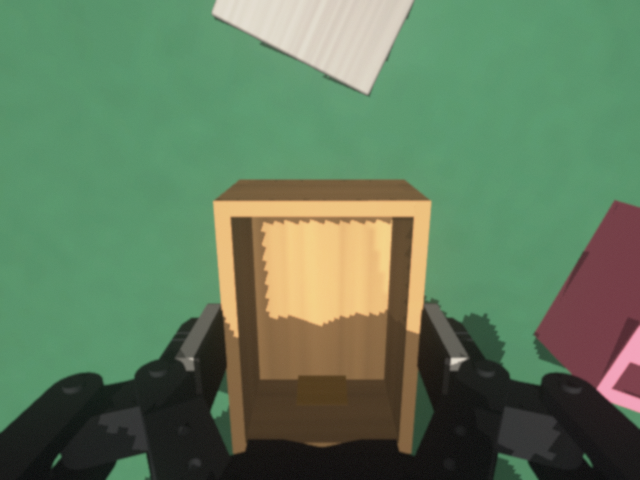

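The tray is held symmetrically, with the pads on its side walls at (220,340) and (430,340). Now lift it and carry it over the large tray.

Emit:
{"name": "servo_tool", "arguments": {
  "steps": [
    {"tx": 0, "ty": 0, "tz": 1, "yaw": 0, "claw": 6},
    {"tx": 0, "ty": 0, "tz": 3, "yaw": 0, "claw": 6},
    {"tx": 0, "ty": 0, "tz": 4, "yaw": 0, "claw": 6},
    {"tx": 0, "ty": 0, "tz": 4, "yaw": 0, "claw": 6},
    {"tx": 0, "ty": 1.5, "tz": 1, "yaw": 0, "claw": 6},
    {"tx": 0, "ty": 3.5, "tz": 0, "yaw": 0.8, "claw": 6},
    {"tx": 0, "ty": 3.5, "tz": 0, "yaw": 1, "claw": 6},
    {"tx": 0, "ty": 3.5, "tz": 0, "yaw": 1, "claw": 6},
    {"tx": 0, "ty": 3.5, "tz": 0, "yaw": 1, "claw": 6},
    {"tx": -0.2, "ty": 3.5, "tz": 0, "yaw": 0, "claw": 6},
    {"tx": -0.2, "ty": 3.5, "tz": 0, "yaw": 0, "claw": 6},
    {"tx": -0.2, "ty": 3.5, "tz": 0, "yaw": 0, "claw": 6},
    {"tx": 0, "ty": 2.5, "tz": 0, "yaw": 0, "claw": 6},
    {"tx": 0, "ty": 1, "tz": 0, "yaw": 0, "claw": 6},
    {"tx": 0, "ty": 0, "tz": 0, "yaw": 0, "claw": 6},
    {"tx": 0, "ty": 0, "tz": 0, "yaw": 0, "claw": 6}
  ]
}}

```text
time_s: 4.35
position: [0.5397, 0.0053, 0.1757]
tool_rot: [[0.926, 0.378, -0.0], [0.378, -0.926, -0.0], [-0.0, 0.0, -1.0]]
ft_force: [-0.4, -0.1, -1.9]
grip_width: 0.0672
gripper_force: 29.5
```

```bash
python3 - <<'E'
from fit import *
cap('wrist','w4'); cap('top','top2'); o=env.observe(); print(o['position'],np.degrees(np.arctan2(*o['tool_rot'][1::-1,1])),o['ft_force'],o['time_s'],o['grip_width'])
fit('w4',(325,300),200,.165,.19)
fit('w4',(325,240),240,.079,.09)
fit('top1',(296,227),42,.08,.09)
E
```

```text
[0.53985173 0.00483476 0.17566754] -67.87784438747661 [-0.69193946  0.42440842 -1.96139531] 4.45 0.06701389494625805
w4 (325, 300) 18255 ctr [539.1   6.1] size [98.6 95.1] long axis 22.4 z 170.8
w4 (325, 240) 2451 ctr [585.2  23.9] size [15.4 84.4] long axis 112.2 z 82.4
top1 (296, 227) 382 ctr [540.5   4.9] size [114.4  84. ] long axis 22.2 z 85.2
```

View pics/w4.png

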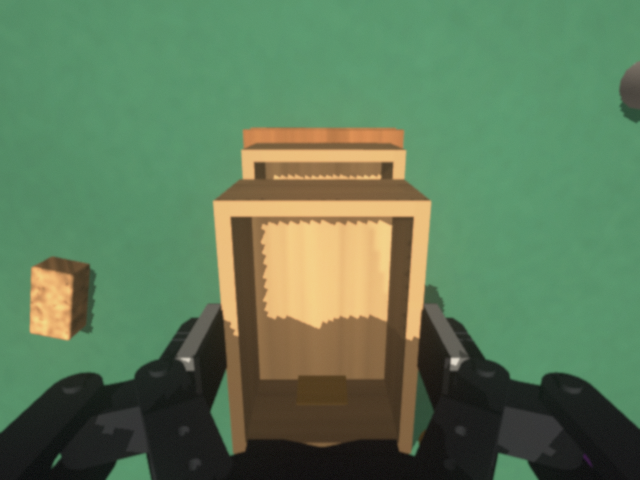

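```bash
cat > rel.py <<'E'
from fit import *
def edges(f,zlo,zhi,win,ang=22.2):
    P=world(f)[win[1]:win[3],win[0]:win[2]].reshape(-1,3); a=np.radians(ang)
    S=P[(P[:,2]>zlo)&(P[:,2]<zhi)]*1000; u=S[:,0]*np.cos(a)+S[:,1]*np.sin(a); v=-S[:,0]*np.sin(a)+S[:,1]*np.cos(a)
    print(f,len(S),'u',np.percentile(u,[.3,99.7]).round(1),'v',np.percentile(v,[.3,99.7]).round(1),'vmid',round((np.percentile(v,.3)+np.percentile(v,99.7))/2,1),'z',np.median(S[:,2]).round(1))
E
python3 - <<'E'
from rel import *
edges('w4',.079,.09,(150,100,500,178))
edges('w4',.165,.18,(150,190,500,225))
fit('w4',(325,215),25,.165,.18)
edges('w4',.165,.18,(205,190,445,300))
E
```

```text
w4 2425 u [544.1 558.5] v [-240.9 -157.1] vmid -199.0 z 82.4
w4 4460 u [542.1 550.5] v [-232.2 -164.3] vmid -198.2 z 170.6
w4 (325, 215) 952 ctr [582.5  22.6] size [ 5.4 15.8] long axis 112.3 z 170.6
w4 7321 u [515.9 550.5] v [-232.2 -164.2] vmid -198.2 z 170.6
```

Emit:
{"name": "servo_tool", "arguments": {
  "steps": [
    {"tx": 0.06, "ty": -0.08, "tz": -1, "yaw": 0, "claw": 6},
    {"tx": 0, "ty": 0, "tz": -1.5, "yaw": 0, "claw": 6},
    {"tx": 0, "ty": 0, "tz": -1, "yaw": 0, "claw": 6},
    {"tx": 0, "ty": 0, "tz": -0.5, "yaw": 0, "claw": 6},
    {"tx": 0, "ty": 0, "tz": -0.5, "yaw": 0, "claw": 6},
    {"tx": 0, "ty": 0, "tz": -0.5, "yaw": 0, "claw": 6},
    {"tx": 0, "ty": 0, "tz": -0.2, "yaw": 0, "claw": 6},
    {"tx": 0, "ty": 0, "tz": 0, "yaw": 0, "claw": 6}
  ]
}}

```text
time_s: 5.25
position: [0.5404, 0.0051, 0.1237]
tool_rot: [[0.926, 0.378, -0.0], [0.378, -0.926, 0.0], [-0.0, -0.0, -1.0]]
ft_force: [0.0, 0.6, -1.0]
grip_width: 0.0673
gripper_force: 29.5
```

Emit:
{"name": "servo_tool", "arguments": {
  "steps": [
    {"tx": 0, "ty": 0, "tz": -0.7, "yaw": 0, "claw": 6},
    {"tx": 0, "ty": 0, "tz": -0.7, "yaw": 0, "claw": 6},
    {"tx": 0, "ty": 0, "tz": -0.6, "yaw": 0, "claw": 6},
    {"tx": 0, "ty": 0, "tz": -0.5, "yaw": 0, "claw": 6},
    {"tx": 0, "ty": 0, "tz": 0, "yaw": 0, "claw": 6}
  ]
}}

```text
time_s: 5.75
position: [0.5401, 0.0051, 0.098]
tool_rot: [[0.926, 0.378, -0.002], [0.378, -0.926, 0.0], [-0.001, -0.001, -1.0]]
ft_force: [-0.1, 0.2, -2.4]
grip_width: 0.0672
gripper_force: 29.5
```

Emit:
{"name": "servo_tool", "arguments": {
  "steps": [
    {"tx": 0, "ty": 0, "tz": 0, "yaw": 0, "claw": 8},
    {"tx": 0, "ty": 0, "tz": 0, "yaw": 0, "claw": 8},
    {"tx": 0, "ty": 0, "tz": 0, "yaw": 0, "claw": 8},
    {"tx": 0, "ty": 0, "tz": 0, "yaw": 0, "claw": 8},
    {"tx": 0, "ty": 0, "tz": 2, "yaw": 0, "claw": 8},
    {"tx": 0, "ty": 0, "tz": 4, "yaw": 0, "claw": 0},
    {"tx": 0, "ty": 0, "tz": 4, "yaw": 0, "claw": 0},
    {"tx": 0, "ty": 0, "tz": 2, "yaw": 0, "claw": 0},
    {"tx": 0, "ty": 0, "tz": 0, "yaw": 0, "claw": 0},
    {"tx": 0, "ty": 0, "tz": 0, "yaw": 0, "claw": 0}
  ]
}}

```text
time_s: 6.75
position: [0.5401, 0.0051, 0.2184]
tool_rot: [[0.926, 0.378, -0.0], [0.378, -0.926, 0.0], [-0.0, -0.0, -1.0]]
ft_force: [-0.2, 0.6, -0.0]
grip_width: 0.0069
gripper_force: 0.0
```

```bash
python3 - <<'E'
from rel import *
cap('wrist','w5'); o=env.observe(); print(o['position'],o['ft_force'],o['time_s'],o['grip_width'])
P=world('w5').reshape(-1,3)*1000; a=np.radians(22.2)
u=P[:,0]*np.cos(a)+P[:,1]*np.sin(a)-501.6; v=-P[:,0]*np.sin(a)+P[:,1]*np.cos(a)+199.3
def z(n,m): s=P[m,2]; s=s[(s>70)&(s<110)]; print(n,len(s),np.percentile(s,[10,50,90]).round(1) if len(s) else '')
for sg in(1,-1):
  z(f'mid end {sg}',(abs(u*sg-46.5)<1.5)&(abs(v)<28)); z(f'large end {sg}',(abs(u*sg-54)<2)&(abs(v)<35))
  z(f'mid side {sg}',(abs(v*sg-31.5)<1.5)&(abs(u)<40)); z(f'large side {sg}',(abs(v*sg-39)<2)&(abs(u)<45))
E
```

```text
[0.53992467 0.00515955 0.21774802] [-0.31832812  0.76484075  0.14701029] 6.8 0.0006700552829334887
mid end 1 469 [89.5 90.4 91.3]
large end 1 771 [81.6 82.4 83.2]
mid side 1 575 [88.9 89.8 90.7]
large side 1 808 [81.5 82.3 83. ]
mid end -1 191 [88.4 89.2 90. ]
large end -1 175 [81.4 82.2 83.1]
mid side -1 564 [89.  89.9 90.7]
large side -1 812 [81.4 82.3 83.2]
```

View pics/w5.png

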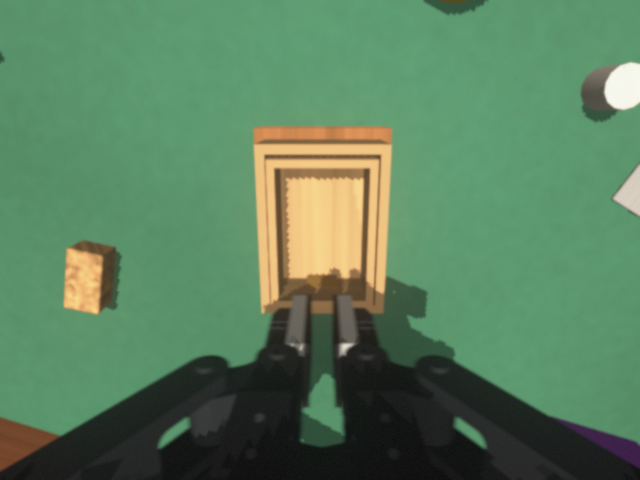

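The middle tray sits level, 7.6 mm above home. Now press its floor centre with the closed fingertips.

Emit:
{"name": "servo_tool", "arguments": {
  "newtons": 30,
  "steps": [
    {"tx": 0.0, "ty": 0, "tz": -4, "yaw": 0, "claw": 0},
    {"tx": 0, "ty": 0, "tz": -4, "yaw": 0, "claw": 0},
    {"tx": 0, "ty": 0, "tz": -3.5, "yaw": 0, "claw": 0},
    {"tx": 0, "ty": 0, "tz": -2, "yaw": 0, "claw": 0},
    {"tx": 0, "ty": 0, "tz": -0.6, "yaw": 0, "claw": 0},
    {"tx": 0, "ty": 0, "tz": -0.3, "yaw": 0, "claw": 0},
    {"tx": 0, "ty": 0, "tz": -0.2, "yaw": 0, "claw": 0},
    {"tx": 0, "ty": 0, "tz": -0.2, "yaw": 0, "claw": 0},
    {"tx": 0, "ty": 0, "tz": 0, "yaw": 0, "claw": 0}
  ]
}}

```text
time_s: 7.7
position: [0.5408, 0.005, 0.0715]
tool_rot: [[0.926, 0.378, 0.002], [0.378, -0.926, -0.0], [0.001, 0.001, -1.0]]
ft_force: [0.1, 0.7, 3.0]
grip_width: 0.0001
gripper_force: 0.8
```

Emit:
{"name": "servo_tool", "arguments": {
  "steps": [
    {"tx": 0, "ty": 0, "tz": -0.2, "yaw": 0, "claw": 0},
    {"tx": 0, "ty": 0, "tz": -0.2, "yaw": 0, "claw": 0},
    {"tx": 0, "ty": 0, "tz": 0, "yaw": 0, "claw": 0}
  ]
}}

```text
time_s: 8.0
position: [0.5408, 0.005, 0.0673]
tool_rot: [[0.926, 0.378, 0.002], [0.378, -0.926, -0.0], [0.001, 0.001, -1.0]]
ft_force: [0.7, -0.4, 5.5]
grip_width: -0.0
gripper_force: 3.0
```

Emit:
{"name": "servo_tool", "arguments": {
  "steps": [
    {"tx": 0, "ty": 0, "tz": -0.2, "yaw": 0, "claw": 0},
    {"tx": 0, "ty": 0, "tz": -0.2, "yaw": 0, "claw": 0},
    {"tx": 0, "ty": 0, "tz": 0, "yaw": 0, "claw": 0}
  ]
}}

```text
time_s: 8.3
position: [0.5409, 0.0049, 0.0634]
tool_rot: [[0.926, 0.378, 0.002], [0.378, -0.926, -0.0], [0.002, 0.001, -1.0]]
ft_force: [-0.5, -0.5, 6.4]
grip_width: -0.0002
gripper_force: 3.4
```

Emit:
{"name": "servo_tool", "arguments": {
  "steps": [
    {"tx": 0, "ty": 0, "tz": -0.2, "yaw": 0, "claw": 0},
    {"tx": 0, "ty": 0, "tz": -0.2, "yaw": 0, "claw": 0},
    {"tx": 0, "ty": 0, "tz": 0, "yaw": 0, "claw": 0}
  ]
}}

```text
time_s: 8.6
position: [0.5411, 0.0049, 0.0596]
tool_rot: [[0.926, 0.378, 0.002], [0.378, -0.926, -0.0], [0.002, 0.001, -1.0]]
ft_force: [0.1, 0.4, 7.8]
grip_width: -0.0003
gripper_force: 3.9
```

Emit:
{"name": "servo_tool", "arguments": {
  "steps": [
    {"tx": 0, "ty": 0, "tz": -0.2, "yaw": 0, "claw": 0},
    {"tx": 0, "ty": 0, "tz": -0.2, "yaw": 0, "claw": 0},
    {"tx": 0, "ty": 0, "tz": 0, "yaw": 0, "claw": 0}
  ]
}}

```text
time_s: 8.9
position: [0.5411, 0.0049, 0.056]
tool_rot: [[0.926, 0.378, 0.003], [0.378, -0.926, -0.001], [0.002, 0.001, -1.0]]
ft_force: [-0.5, -0.7, 12.7]
grip_width: -0.0
gripper_force: 6.3
```

Emit:
{"name": "servo_tool", "arguments": {
  "steps": [
    {"tx": 0, "ty": 0, "tz": -0.2, "yaw": 0, "claw": 0},
    {"tx": 0, "ty": 0, "tz": -0.1, "yaw": 0, "claw": 0},
    {"tx": 0, "ty": 0, "tz": 0, "yaw": 0, "claw": 0}
  ]
}}

```text
time_s: 9.2
position: [0.5411, 0.0049, 0.0535]
tool_rot: [[0.926, 0.378, 0.003], [0.378, -0.926, -0.001], [0.002, 0.002, -1.0]]
ft_force: [-3.7, 0.3, 16.1]
grip_width: -0.0001
gripper_force: 8.1
```

Emit:
{"name": "servo_tool", "arguments": {
  "steps": [
    {"tx": 0, "ty": 0, "tz": -0.1, "yaw": 0, "claw": 0},
    {"tx": 0, "ty": 0, "tz": -0.1, "yaw": 0, "claw": 0},
    {"tx": 0, "ty": 0, "tz": 0, "yaw": 0, "claw": 0}
  ]
}}

```text
time_s: 9.5
position: [0.5411, 0.0049, 0.0517]
tool_rot: [[0.926, 0.378, 0.003], [0.378, -0.926, -0.001], [0.003, 0.002, -1.0]]
ft_force: [-3.4, 0.4, 18.4]
grip_width: -0.0003
gripper_force: 9.4
```

Emit:
{"name": "servo_tool", "arguments": {
  "steps": [
    {"tx": 0, "ty": 0, "tz": -0.1, "yaw": 0, "claw": 0},
    {"tx": 0, "ty": 0, "tz": -0.1, "yaw": 0, "claw": 0},
    {"tx": 0, "ty": 0, "tz": 0, "yaw": 0, "claw": 0}
  ]
}}

```text
time_s: 9.8
position: [0.5411, 0.0049, 0.0499]
tool_rot: [[0.926, 0.378, 0.003], [0.378, -0.926, -0.001], [0.003, 0.002, -1.0]]
ft_force: [-4.5, 0.9, 20.8]
grip_width: -0.0001
gripper_force: 10.6
```

```bash
cat > rim.py <<'E'
from rel import *
def rims(f,small=False,uc=501.6,vc=-199.3):
    P=world(f).reshape(-1,3)*1000; a=np.radians(22.2)
    u=P[:,0]*np.cos(a)+P[:,1]*np.sin(a)-uc; v=-P[:,0]*np.sin(a)+P[:,1]*np.cos(a)-vc
    def z(n,m): s=P[m,2]; s=s[(s>50)&(s<110)]; print(n,len(s),np.percentile(s,[10,50,90]).round(1) if len(s) else '')
    for sg in(1,-1):
        for n,e,w,h,k in [('large',54,39,2,1),('mid',46.5,31.5,1.5,.9)]+([('small',39.5,24.5,1.5,.8)] if small else []):
            z(f'{n} end {sg}',(abs(u*sg-e)<h)&(abs(v)<28)); z(f'{n} side {sg}',(abs(v*sg-w)<h)&(abs(u)<36)&((u>12)|(abs(v)>0)))
E
python3 - <<'E'
from rim import *
cap('wrist','w6'); cap('top','t6'); rims('w6'); rims('t6'); o=env.observe(); print(o['position'],o['ft_force'])
E
```

```text
large end 1 3360 [67.6 68.3 69.2]
large side 1 3997 [ 67.9  92.9 106.3]
mid end 1 2359 [67.6 68.3 69.1]
mid side 1 2532 [67.9 83.9 95.9]
large end -1 0 
large side -1 3903 [ 67.9  93.7 107.1]
mid end -1 0 
mid side -1 2659 [68.  84.9 97.4]
large end 1 0 
large side 1 0 
mid end 1 0 
mid side 1 0 
large end -1 3 [69.8 70.2 70.6]
large side -1 1 [68. 68. 68.]
mid end -1 0 
mid side -1 0 
[0.54115318 0.00494225 0.04998689] [-3.60817795  0.92947331 21.68225249]
```

The near-end rims are level under load at 21 N. Lift off slowly and check both ends.

Emit:
{"name": "servo_tool", "arguments": {
  "steps": [
    {"tx": 0, "ty": 0, "tz": 0.5, "yaw": 0, "claw": 0},
    {"tx": 0, "ty": 0, "tz": 0.5, "yaw": 0, "claw": 0},
    {"tx": 0, "ty": 0, "tz": 0.6, "yaw": 0, "claw": 0},
    {"tx": 0, "ty": 0, "tz": 1, "yaw": 0, "claw": 0},
    {"tx": 0, "ty": 0, "tz": 4, "yaw": 0, "claw": 0},
    {"tx": 0, "ty": 0, "tz": 4, "yaw": 0, "claw": 0},
    {"tx": 0, "ty": 0, "tz": 4, "yaw": 0, "claw": 0},
    {"tx": 0, "ty": 0, "tz": 2, "yaw": 0, "claw": 0},
    {"tx": 0, "ty": 0, "tz": 0, "yaw": 0, "claw": 0}
  ]
}}

```text
time_s: 10.8
position: [0.5412, 0.0049, 0.2169]
tool_rot: [[0.926, 0.378, 0.005], [0.378, -0.926, -0.001], [0.005, 0.003, -1.0]]
ft_force: [0.2, -0.4, 0.5]
grip_width: -0.0001
gripper_force: 0.0
```

```bash
python3 - <<'E'
from rim import *
cap('wrist','w7'); rims('w7'); o=env.observe(); print(o['position'],o['ft_force'],o['q'])
E
```

```text
large end 1 640 [81.5 82.4 83.3]
large side 1 661 [81.5 82.2 83.1]
mid end 1 439 [81.5 82.3 83.3]
mid side 1 506 [81.4 82.3 83.2]
large end -1 47 [81.4 82.1 82.8]
large side -1 658 [81.4 82.4 83.1]
mid end -1 184 [81.3 82.2 83. ]
mid side -1 494 [81.4 82.3 83.1]
[0.54044972 0.00505869 0.21470643] [ 0.42798442 -0.50684412 -0.83465886] [-1.20195903e+01  2.24564952e+01  7.94689061e+01 -1.38917022e-03
  7.79688655e+01  5.57820087e+01]
```

The middle tray is home, with all rims at 82.3 mm. Next is the small tray: turning +113° keeps the last joint in range.

Emit:
{"name": "servo_tool", "arguments": {
  "steps": [
    {"tx": 0, "ty": 1, "tz": 1, "yaw": 5, "claw": 7.5},
    {"tx": 0.1, "ty": 2.3, "tz": 1, "yaw": 8, "claw": 7.5},
    {"tx": 0.1, "ty": 2.3, "tz": 1, "yaw": 8, "claw": 7.5},
    {"tx": 0.1, "ty": 2.3, "tz": 0, "yaw": 8, "claw": 7.5},
    {"tx": 0.1, "ty": 2.3, "tz": 0, "yaw": 8, "claw": 7.5},
    {"tx": 0.1, "ty": 2.3, "tz": 0, "yaw": 8, "claw": 7.5},
    {"tx": 0.1, "ty": 2.3, "tz": 0, "yaw": 8, "claw": 7.5},
    {"tx": 0.1, "ty": 2.3, "tz": 0, "yaw": 8, "claw": 7.5},
    {"tx": 0.1, "ty": 2.3, "tz": 0, "yaw": 8, "claw": 7.5},
    {"tx": 0.1, "ty": 2.3, "tz": 0, "yaw": 8, "claw": 7.5},
    {"tx": 0.1, "ty": 2.3, "tz": 0, "yaw": 8, "claw": 7.5},
    {"tx": 0.1, "ty": 2.3, "tz": 0, "yaw": 8, "claw": 7.5},
    {"tx": 0.1, "ty": 2.3, "tz": 0, "yaw": 8, "claw": 7.5},
    {"tx": 0.1, "ty": 2.3, "tz": 0, "yaw": 8, "claw": 7.5},
    {"tx": 0, "ty": 1.5, "tz": 0, "yaw": 4, "claw": 7.5},
    {"tx": 0, "ty": 0, "tz": 0, "yaw": 0, "claw": 7.5},
    {"tx": 0, "ty": 0, "tz": 0, "yaw": 0, "claw": 7.5}
  ]
}}

```text
time_s: 12.55
position: [0.5531, 0.3286, 0.2424]
tool_rot: [[-0.708, 0.706, -0.002], [0.706, 0.708, -0.001], [0.001, -0.002, -1.0]]
ft_force: [0.4, 0.3, -0.8]
grip_width: 0.0747
gripper_force: 0.0
```

```bash
python3 - <<'E'
from rim import *
cap('wrist','w8'); o=env.observe(); print(o['position'],np.degrees(np.arctan2(*o['tool_rot'][1::-1,1])),o['grip_width'],o['q'],o['time_s'])
fit('w8',(325,205),85,.0325,.05)
E
```

```text
[0.55331075 0.32825017 0.24287343] 45.06341268086926 0.07494293118602367 [ 2.01616726e+01  3.17807377e+01  5.85952008e+01 -1.76687891e-02
  8.97314575e+01 -2.49016140e+01] 12.6
w8 (325, 205) 2151 ctr [551.3 329.1] size [54.1 84.5] long axis 135.8 z 37.4
```

View pics/w8.png

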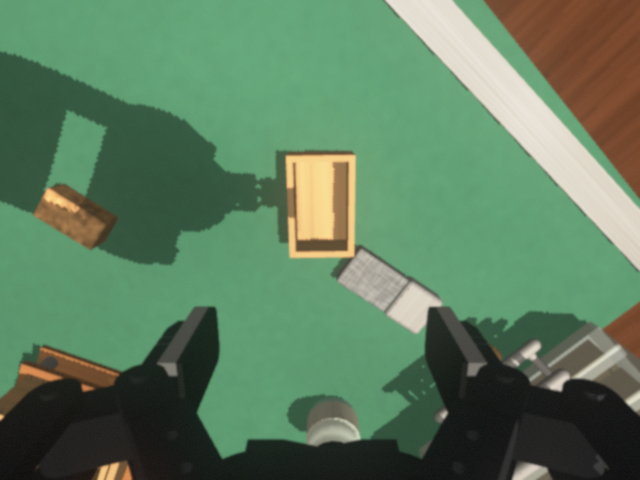

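The small tray is centred at (322,205) and aligned. The brush head at (375,275) lies just off its corner, clear of the fingers.

Emit:
{"name": "servo_tool", "arguments": {
  "newtons": 25,
  "steps": [
    {"tx": -0.15, "ty": 0.06, "tz": -4, "yaw": 0.5, "claw": 7.5},
    {"tx": 0, "ty": 0, "tz": -4, "yaw": 0, "claw": 7.5},
    {"tx": 0, "ty": 0, "tz": -4, "yaw": 0, "claw": 7.5},
    {"tx": 0, "ty": 0, "tz": -4, "yaw": 0, "claw": 7.5},
    {"tx": 0, "ty": 0, "tz": -2.5, "yaw": 0, "claw": 7.5},
    {"tx": 0, "ty": 0, "tz": -1.2, "yaw": 0, "claw": 7.5},
    {"tx": 0, "ty": 0, "tz": 0, "yaw": 0, "claw": 7.5},
    {"tx": 0, "ty": 0, "tz": 0, "yaw": 0, "claw": 5},
    {"tx": 0, "ty": 0, "tz": 0, "yaw": 0, "claw": 5},
    {"tx": 0, "ty": 0, "tz": 0, "yaw": 0, "claw": 5},
    {"tx": 0, "ty": 0, "tz": 0, "yaw": 0, "claw": 5},
    {"tx": 0, "ty": 0, "tz": 0, "yaw": 0, "claw": 5},
    {"tx": 0, "ty": 0, "tz": 0, "yaw": 0, "claw": 5}
  ]
}}

```text
time_s: 13.9
position: [0.5528, 0.3298, 0.0488]
tool_rot: [[-0.716, 0.699, 0.003], [0.699, 0.716, 0.001], [-0.002, 0.003, -1.0]]
ft_force: [0.2, -2.3, 6.8]
grip_width: 0.0532
gripper_force: 27.1
```

```bash
python3 - <<'E'
from rim import *
cap('wrist','w9'); o=env.observe(); print(o['position'],o['ft_force'])
L=(world('w9').reshape(-1,3)-o['position'])@o['tool_rot']
for a in(-1,1):
  Q=L[(L[:,1]*a>.0275)&(L[:,1]*a<.05)&(abs(L[:,0])<.011)&(abs(L[:,2])<.03)]; print(np.percentile(Q[:,2],[50,98,100]).round(4))
fit('w9',(325,300),180,.0335,.042)
E
```

```text
[0.55280176 0.32987212 0.0487704 ] [-0.02179834 -1.26480494  7.20643388]
[-0.0195  0.0082  0.0099]
[-0.0198  0.0084  0.0112]
w9 (325, 300) 11334 ctr [552.3 330. ] size [79.1 85.5] long axis 135.2 z 37.4
```

Emit:
{"name": "servo_tool", "arguments": {
  "newtons": 25,
  "steps": [
    {"tx": 0, "ty": 0, "tz": 0, "yaw": 0, "claw": 6},
    {"tx": 0, "ty": 0, "tz": -0.25, "yaw": 0, "claw": 6},
    {"tx": 0, "ty": 0, "tz": 0, "yaw": 0, "claw": 6},
    {"tx": 0, "ty": 0, "tz": 0, "yaw": 0, "claw": 5},
    {"tx": 0, "ty": 0, "tz": 0, "yaw": 0, "claw": 5},
    {"tx": 0, "ty": 0, "tz": 0, "yaw": 0, "claw": 5},
    {"tx": 0, "ty": 0, "tz": 0, "yaw": 0, "claw": 5}
  ]
}}

```text
time_s: 14.65
position: [0.5519, 0.3297, 0.0442]
tool_rot: [[-0.716, 0.698, -0.0], [0.698, 0.716, -0.0], [0.0, -0.0, -1.0]]
ft_force: [0.3, -0.0, 0.4]
grip_width: 0.0531
gripper_force: 27.1
```

Emit:
{"name": "servo_tool", "arguments": {
  "steps": [
    {"tx": 0, "ty": 0, "tz": 1, "yaw": 0, "claw": 5},
    {"tx": 0, "ty": 0, "tz": 4, "yaw": 0, "claw": 5},
    {"tx": 0, "ty": 0, "tz": 5, "yaw": 0, "claw": 5},
    {"tx": 0, "ty": -0.5, "tz": 4, "yaw": -3, "claw": 5},
    {"tx": -0.1, "ty": -2.4, "tz": 0.6, "yaw": -8, "claw": 5},
    {"tx": -0.1, "ty": -2.4, "tz": 0, "yaw": -8, "claw": 5},
    {"tx": -0.1, "ty": -2.4, "tz": 0, "yaw": -8, "claw": 5},
    {"tx": -0.1, "ty": -2.4, "tz": 0, "yaw": -8, "claw": 5},
    {"tx": -0.1, "ty": -2.4, "tz": 0, "yaw": -8, "claw": 5},
    {"tx": -0.1, "ty": -2.4, "tz": 0, "yaw": -8, "claw": 5},
    {"tx": -0.1, "ty": -2.4, "tz": 0, "yaw": -8, "claw": 5},
    {"tx": -0.1, "ty": -2.4, "tz": 0, "yaw": -8, "claw": 5},
    {"tx": -0.1, "ty": -2.4, "tz": 0, "yaw": -8, "claw": 5},
    {"tx": -0.1, "ty": -2.4, "tz": 0, "yaw": -8, "claw": 5},
    {"tx": -0.1, "ty": -2.4, "tz": 0, "yaw": -8, "claw": 5},
    {"tx": -0.1, "ty": -2.4, "tz": 0, "yaw": -8, "claw": 5},
    {"tx": 0, "ty": -2.2, "tz": 0, "yaw": -8, "claw": 5},
    {"tx": 0, "ty": -1, "tz": 0, "yaw": -6.5, "claw": 5},
    {"tx": 0, "ty": 0, "tz": 0, "yaw": 0, "claw": 5},
    {"tx": 0, "ty": 0, "tz": 0, "yaw": 0, "claw": 5}
  ]
}}

```text
time_s: 16.65
position: [0.5399, 0.0049, 0.1907]
tool_rot: [[0.925, 0.38, 0.0], [0.38, -0.925, 0.0], [0.0, 0.0, -1.0]]
ft_force: [0.3, 0.3, -0.4]
grip_width: 0.0533
gripper_force: 27.0
```

```bash
python3 - <<'E'
from rim import *
cap('wrist','w10'); o=env.observe(); print(o['position'],np.degrees(np.arctan2(*o['tool_rot'][1::-1,1])),o['ft_force'],o['time_s'],o['grip_width'])
edges('w10',.079,.09,(150,80,500,300))
edges('w10',.167,.19,(230,150,420,300))
fit('w10',(325,205),85,.167,.19)
S=world('w10')[60:200,240:410].reshape(-1,3)*1000; a=np.radians(22.2)
u=S[:,0]*np.cos(a)+S[:,1]*np.sin(a); v=-S[:,0]*np.sin(a)+S[:,1]*np.cos(a)
m=(abs(u-549)<4)&(S[:,2]>50)&(S[:,2]<79.5); print('gap mid/large u',np.median(u[m]) if m.any() else None)
E
```

```text
[0.53984213 0.00521415 0.19066089] -67.62298708040395 [ 0.71484187  0.25720075 -1.03721976] 16.7 0.05362037842332443
w10 4502 u [526.9 558.5] v [-240.9 -157.1] vmid -199.0 z 82.4
w10 7300 u [510.4 543.2] v [-225.6 -171.5] vmid -198.5 z 183.4
w10 (325, 205) 6799 ctr [563.6  15.5] size [31.3 54.3] long axis 112.3 z 183.4
gap mid/large u 550.720956613269
```

View pics/w10.png

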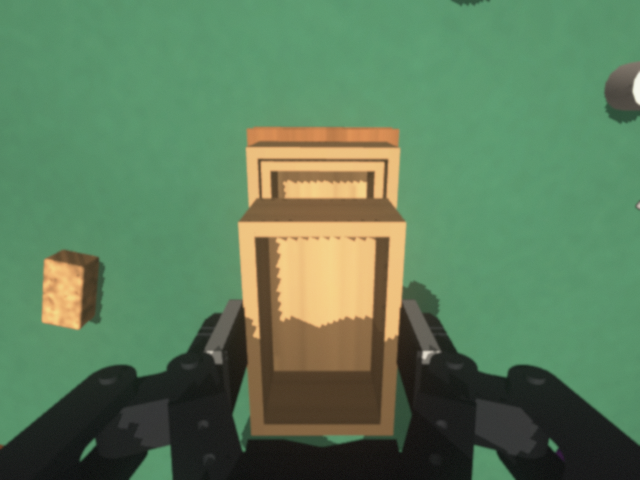

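The small tray is held squarely over the nest. I'll locate the middle tray's opening from w7.

```bash
python3 - <<'E'
from h import *
for f in('w7','w10'):
  P=world(f).reshape(-1,3)*1000; a=np.radians(22.2)
  u=P[:,0]*np.cos(a)+P[:,1]*np.sin(a); v=-P[:,0]*np.sin(a)+P[:,1]*np.cos(a); r=(P[:,2]>80)&(P[:,2]<85)
  lo,hi=((490,540) if f=='w7' else (530,543))
  m=r&(u>lo)&(u<hi)
  print(f,'inner v',np.percentile(v[m&(v<-199)&(v>-234)],99.5),np.percentile(v[m&(v>-199)&(v<-164)],.5),'front inner u',np.percentile(u[r&(abs(v+199)<20)&(u>530)],.5))
  # gaps between mid and large: histogram of rim points
  h=np.histogram(v[m],np.arange(-242,-155,1))[0]; print(h)
E
```

```text
w7 inner v -227.64515026884052 -169.88571962369718 front inner u 545.8160200105823
[  6 104 120 118 120 117 127  38   0  86 118 117 127 110  64   0   0   0
   0   0   0   0   0   0   0   0   0   0   0   0   0   0   0   0   0   0
   0   0   0   0   0   0   0   0   0   0   0   0   0   0   0   0   0   0
   0   0   0   0   0   0   0   0   0   0   0   0   0   0   0   0   0   0
 126 113 124 117 118  33  17 133 125 115 124 120 113   9]
w10 inner v -227.61470307524178 -169.86205923198725 front inner u 545.6661727878377
[ 1 39 40 41 46 39 41 10  0 28 42 39 39 40 21  0  0  0  0  0  0  0  0  0
  0  0  0  0  0  0  0  0  0  0  0  0  0  0  0  0  0  0  0  0  0  0  0  0
  0  0  0  0  0  0  0  0  0  0  0  0  0  0  0  0  0  0  0  0  0  0  0  0
 42 40 40 42 40 10 10 46 39 39 45 41 38  3]
```

Emit:
{"name": "servo_tool", "arguments": {
  "steps": [
    {"tx": 0.05, "ty": -0.02, "tz": -2, "yaw": -0.2, "claw": 5},
    {"tx": 0, "ty": 0, "tz": -2, "yaw": 0, "claw": 5},
    {"tx": 0, "ty": 0, "tz": -1, "yaw": 0, "claw": 5},
    {"tx": 0, "ty": 0, "tz": -0.5, "yaw": 0, "claw": 5},
    {"tx": 0, "ty": 0, "tz": -0.5, "yaw": 0, "claw": 5},
    {"tx": 0, "ty": 0, "tz": -0.5, "yaw": 0, "claw": 5},
    {"tx": 0, "ty": 0, "tz": -0.5, "yaw": 0, "claw": 5},
    {"tx": 0, "ty": 0, "tz": 0, "yaw": 0, "claw": 5}
  ]
}}

```text
time_s: 17.5
position: [0.5402, 0.0045, 0.1199]
tool_rot: [[0.927, 0.375, -0.001], [0.375, -0.927, 0.0], [-0.001, -0.0, -1.0]]
ft_force: [-0.2, -1.0, -1.0]
grip_width: 0.0534
gripper_force: 27.0
```

Emit:
{"name": "servo_tool", "arguments": {
  "steps": [
    {"tx": 0, "ty": 0, "tz": -0.6, "yaw": 0, "claw": 5},
    {"tx": 0, "ty": 0, "tz": -0.6, "yaw": 0, "claw": 5},
    {"tx": 0, "ty": 0, "tz": -0.5, "yaw": 0, "claw": 5},
    {"tx": 0, "ty": 0, "tz": -0.4, "yaw": 0, "claw": 5},
    {"tx": 0, "ty": 0, "tz": 0, "yaw": 0, "claw": 5}
  ]
}}

```text
time_s: 18.0
position: [0.5404, 0.0045, 0.099]
tool_rot: [[0.927, 0.374, -0.0], [0.374, -0.927, 0.0], [-0.0, -0.0, -1.0]]
ft_force: [-1.0, 0.5, 1.1]
grip_width: 0.0532
gripper_force: 28.3
```

Release, rise, and close the fingers.

Emit:
{"name": "servo_tool", "arguments": {
  "steps": [
    {"tx": 0, "ty": 0, "tz": 0, "yaw": 0, "claw": 6.3},
    {"tx": 0, "ty": 0, "tz": 0, "yaw": 0, "claw": 6.3},
    {"tx": 0, "ty": 0, "tz": 0, "yaw": 0, "claw": 6.3},
    {"tx": 0, "ty": 0, "tz": 2, "yaw": 0, "claw": 6.3},
    {"tx": 0, "ty": 0, "tz": 4, "yaw": 0, "claw": 0},
    {"tx": 0, "ty": 0, "tz": 4, "yaw": 0, "claw": 0},
    {"tx": 0, "ty": 0, "tz": 2, "yaw": 0, "claw": 0},
    {"tx": 0, "ty": 0, "tz": 0, "yaw": 0, "claw": 0},
    {"tx": 0, "ty": 0, "tz": 0, "yaw": 0, "claw": 0}
  ]
}}

```text
time_s: 18.9
position: [0.5401, 0.0045, 0.2189]
tool_rot: [[0.927, 0.375, -0.0], [0.375, -0.927, 0.0], [-0.0, -0.0, -1.0]]
ft_force: [-0.2, -0.9, -1.3]
grip_width: 0.0001
gripper_force: 0.0
```

```bash
python3 - <<'E'
from rim import *
cap('wrist','w11'); rims('w11',True,501.7,-198.8); o=env.observe(); print(o['position'],o['ft_force'],o['grip_width'])
E
```

```text
large end 1 593 [81.4 82.4 83.3]
large side 1 655 [81.5 82.3 83.1]
mid end 1 454 [81.5 82.4 83.3]
mid side 1 482 [81.4 82.3 83.1]
small end 1 448 [89.5 90.4 91.2]
small side 1 511 [89.6 90.4 91.2]
large end -1 144 [81.5 82.1 83.1]
large side -1 657 [81.4 82.4 83.1]
mid end -1 143 [81.6 82.4 83.1]
mid side -1 495 [81.4 82.4 83.2]
small end -1 304 [89.7 90.4 91.3]
small side -1 517 [89.6 90.5 91.2]
[0.53990069 0.00454684 0.21824513] [0.62109416 0.63570518 0.04087126] 0.00015369935162009858
```

The small tray sits level, 8 mm up. Press in the same way.

Emit:
{"name": "servo_tool", "arguments": {
  "newtons": 30,
  "steps": [
    {"tx": 0.0, "ty": 0.03, "tz": -4, "yaw": 0, "claw": 0},
    {"tx": 0, "ty": 0, "tz": -4, "yaw": 0, "claw": 0},
    {"tx": 0, "ty": 0, "tz": -3.5, "yaw": 0, "claw": 0},
    {"tx": 0, "ty": 0, "tz": -1.7, "yaw": 0, "claw": 0},
    {"tx": 0, "ty": 0, "tz": -0.6, "yaw": 0, "claw": 0},
    {"tx": 0, "ty": 0, "tz": -0.3, "yaw": 0, "claw": 0},
    {"tx": 0, "ty": 0, "tz": -0.2, "yaw": 0, "claw": 0},
    {"tx": 0, "ty": 0, "tz": -0.2, "yaw": 0, "claw": 0},
    {"tx": 0, "ty": 0, "tz": -0.2, "yaw": 0, "claw": 0},
    {"tx": 0, "ty": 0, "tz": -0.2, "yaw": 0, "claw": 0},
    {"tx": 0, "ty": 0, "tz": 0, "yaw": 0, "claw": 0}
  ]
}}

```text
time_s: 20.05
position: [0.541, 0.0047, 0.0712]
tool_rot: [[0.927, 0.375, 0.002], [0.375, -0.927, -0.0], [0.002, 0.001, -1.0]]
ft_force: [-0.9, 1.0, 6.6]
grip_width: -0.0001
gripper_force: 3.2
```

Emit:
{"name": "servo_tool", "arguments": {
  "steps": [
    {"tx": 0, "ty": 0, "tz": -0.2, "yaw": 0, "claw": 0},
    {"tx": 0, "ty": 0, "tz": -0.2, "yaw": 0, "claw": 0},
    {"tx": 0, "ty": 0, "tz": -0.2, "yaw": 0, "claw": 0},
    {"tx": 0, "ty": 0, "tz": 0, "yaw": 0, "claw": 0}
  ]
}}

```text
time_s: 20.45
position: [0.5414, 0.0046, 0.0654]
tool_rot: [[0.927, 0.374, 0.003], [0.374, -0.927, -0.001], [0.003, 0.002, -1.0]]
ft_force: [-0.5, 0.2, 7.2]
grip_width: 0.0
gripper_force: 4.0
```

Emit:
{"name": "servo_tool", "arguments": {
  "steps": [
    {"tx": 0, "ty": 0, "tz": -0.2, "yaw": 0, "claw": 0},
    {"tx": 0, "ty": 0, "tz": -0.1, "yaw": 0, "claw": 0},
    {"tx": 0, "ty": 0, "tz": 0, "yaw": 0, "claw": 0}
  ]
}}

```text
time_s: 20.75
position: [0.5415, 0.0046, 0.0627]
tool_rot: [[0.927, 0.375, 0.004], [0.375, -0.927, -0.001], [0.003, 0.002, -1.0]]
ft_force: [-0.1, 0.7, 9.7]
grip_width: -0.0004
gripper_force: 4.8
```

Emit:
{"name": "servo_tool", "arguments": {
  "steps": [
    {"tx": 0, "ty": 0, "tz": -0.2, "yaw": 0, "claw": 0},
    {"tx": 0, "ty": 0, "tz": -0.2, "yaw": 0, "claw": 0},
    {"tx": 0, "ty": 0, "tz": 0, "yaw": 0, "claw": 0}
  ]
}}

```text
time_s: 21.05
position: [0.5415, 0.0046, 0.0591]
tool_rot: [[0.927, 0.375, 0.004], [0.375, -0.927, -0.001], [0.003, 0.002, -1.0]]
ft_force: [-1.3, 0.2, 14.5]
grip_width: 0.0002
gripper_force: 7.3
```

Emit:
{"name": "servo_tool", "arguments": {
  "steps": [
    {"tx": 0, "ty": 0, "tz": -0.2, "yaw": 0, "claw": 0},
    {"tx": 0, "ty": 0, "tz": -0.1, "yaw": 0, "claw": 0},
    {"tx": 0, "ty": 0, "tz": 0, "yaw": 0, "claw": 0}
  ]
}}

```text
time_s: 21.35
position: [0.5415, 0.0046, 0.0565]
tool_rot: [[0.927, 0.375, 0.004], [0.375, -0.927, -0.001], [0.004, 0.002, -1.0]]
ft_force: [-2.8, 1.6, 17.9]
grip_width: -0.0001
gripper_force: 9.1
```

```bash
python3 - <<'E'
from rim import *
cap('wrist','w12'); rims('w12',True,501.7,-198.8); o=env.observe(); print(o['position'],o['ft_force'],o['grip_width'])
E
```

```text
large end 1 3085 [69.2 69.9 70.7]
large side 1 2505 [ 69.3  70.3 106.6]
mid end 1 2189 [69.2 69.9 70.7]
mid side 1 2772 [ 69.5  92.4 104.9]
small end 1 2020 [69.1 69.9 70.6]
small side 1 2272 [69.5 88.3 94.8]
large end -1 0 
large side -1 2787 [ 69.4  70.7 108.7]
mid end -1 0 
mid side -1 2519 [ 69.5  90.7 102.1]
small end -1 0 
small side -1 2755 [60.3 70.3 93.2]
[0.54152505 0.00461988 0.05653794] [-3.01447461  0.80863404 18.2763446 ] -0.00017800640677135055
```

Emit:
{"name": "servo_tool", "arguments": {
  "steps": [
    {"tx": 0, "ty": 0, "tz": -0.1, "yaw": 0, "claw": 0},
    {"tx": 0, "ty": 0, "tz": 0, "yaw": 0, "claw": 0},
    {"tx": 0, "ty": 0, "tz": 0.5, "yaw": 0, "claw": 0},
    {"tx": 0, "ty": 0, "tz": 0.5, "yaw": 0, "claw": 0},
    {"tx": 0, "ty": 0, "tz": 0.6, "yaw": 0, "claw": 0},
    {"tx": 0, "ty": 0, "tz": 1, "yaw": 0, "claw": 0},
    {"tx": 0, "ty": 0, "tz": 4, "yaw": 0, "claw": 0},
    {"tx": 0, "ty": 0, "tz": 4, "yaw": 0, "claw": 0},
    {"tx": 0, "ty": 0, "tz": 4, "yaw": 0, "claw": 0},
    {"tx": 0, "ty": 0, "tz": 2, "yaw": 0, "claw": 0},
    {"tx": 0, "ty": 0, "tz": 0, "yaw": 0, "claw": 0},
    {"tx": 0, "ty": 0, "tz": 0, "yaw": 0, "claw": 0}
  ]
}}

```text
time_s: 22.6
position: [0.54, 0.0048, 0.219]
tool_rot: [[0.927, 0.375, -0.0], [0.375, -0.927, 0.0], [-0.0, -0.0, -1.0]]
ft_force: [-0.2, -0.5, -0.6]
grip_width: 0.0002
gripper_force: 0.0
```

```bash
python3 - <<'E'
from rim import *
cap('wrist','w13'); rims('w13',True,501.7,-198.8); o=env.observe(); print(o['position'],o['ft_force'],o['time_s'])
E
```

```text
large end 1 595 [81.6 82.4 83.3]
large side 1 658 [81.4 82.2 83.1]
mid end 1 453 [81.4 82.3 83.2]
mid side 1 491 [81.4 82.3 83.1]
small end 1 400 [81.5 82.3 83.1]
small side 1 485 [81.4 82.3 83.2]
large end -1 143 [81.5 82.2 82.9]
large side -1 652 [81.5 82.4 83.2]
mid end -1 188 [81.5 82.3 83. ]
mid side -1 483 [81.5 82.3 83.2]
small end -1 318 [81.3 82.2 83.1]
small side -1 615 [64.8 82.  83. ]
[0.53987459 0.00484287 0.21831424] [0.15232689 0.31516864 0.33823786] 22.65
```

All three rims are level on every side and the stand is back at rest.

```bash
python3 -c "
from rig import env
print(env.close_job())"
```

```text
the job is handed in; nothing more can be done
None
```

The three trays are nested in size order, with all rims level to about 0.2 mm on every side. The highest force I read while pressing was about 22 N, I didn't touch any of the other things, and I handed the job in at about 23 s.

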